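# Change the cassettes in the tube mixer

## Task

Take every used (orange) cassette out of the tube mixer and lay it flat in the steel tray, and lower every new (blue) cassette into a free station of the mixer until both ends of its axle rest at the bottom of their slots. Then gently lower the lid fully closed, without letting it slam, and after that press the green start button all the way down. Leave the other things on the bench where they are.

Things in the scene. Friction and masses are not known exactly. Their poses are not given: they have to be found in the camera images.
- mixer: Fixed white tube mixer. Origin: centre of the underside of its open-topped chamber; z up, x from front console to hinge side, y along its width. Chamber 150 (x) x 320 (y) x 92 mm high outside, walls and floor 5 mm. Three stations in a row along y, 88 mm apart, each a pair of aluminium forks. A grey console 60 mm high spans x = -75 to -139 mm.
- st0 (a point): Station 0, at y = -88 mm in the mixer: where a cassette's origin lies when both axle ends are bottomed (51 mm above the table). Axes as the mixer's; axle along x. Two forks 14 mm thick at x = -45 and +45 mm, slots open at the top, 15 mm wide, flared to 27 mm at the tips; slot bottoms 45 mm, tips 73 mm above the table.
- st1 (a point): Station 1, at y = 0 mm in the mixer: where a cassette's origin lies when both axle ends are bottomed (51 mm above the table). Axes as the mixer's; axle along x. Two forks 14 mm thick at x = -45 and +45 mm, slots open at the top, 15 mm wide, flared to 27 mm at the tips; slot bottoms 45 mm, tips 73 mm above the table.
- st2 (a point): Station 2, at y = 88 mm in the mixer: where a cassette's origin lies when both axle ends are bottomed (51 mm above the table). Axes as the mixer's; axle along x. Two forks 14 mm thick at x = -45 and +45 mm, slots open at the top, 15 mm wide, flared to 27 mm at the tips; slot bottoms 45 mm, tips 73 mm above the table.
- lid (a joint): Smoked lid, a flat panel 150 x 320 x 8 mm hinged along the chamber's +x rim. 0 = closed on the rim, pi/2 = upright, stop at 1.95 rad; starts at 1.6 to 1.8 (leaning slightly back). Stiff friction hinge (0.35 N m): stays where it is left; 2 to 5 N at its free edge moves it.
- hinge_mid (a point): Middle of the lid's hinge axis, 96 mm above the table, at x = +75 mm in the mixer's frame; the axis runs along the mixer's y.
- lid_edge (a point): Middle of the lid's free edge, mid-thickness, 150 mm from the hinge axis; own x points from the free edge to the hinge, z out of the outer face (upwards when closed).
- start (a joint): Green round start button, 32 mm across, on the console's top: 0 = up, 0.006 = fully down (m); springs back; 5 N presses it fully down.
- start_top (a point): Centre of the top of the start button (pressed straight down).
- tray: Fixed steel tray for used cassettes, 150 (x) x 205 (y) x 30 mm high outside, walls and floor 5 mm. Origin: centre of its underside.
- new0: New tube cassette (blue end plates, white tubes), on the table at the start; may be absent. Square bundle 46 x 46 mm, 60 mm long, on a steel axle 12 mm thick and 120 mm long, 30 mm out at each end; 0.25 kg. Origin: centre of axle and bundle; x along the axle. Either way round and any side up will do.
- new1: New tube cassette (blue end plates, white tubes), on the table at the start; may be absent. Square bundle 46 x 46 mm, 60 mm long, on a steel axle 12 mm thick and 120 mm long, 30 mm out at each end; 0.25 kg. Origin: centre of axle and bundle; x along the axle. Either way round and any side up will do.
- new2: New tube cassette (blue end plates, white tubes), on the table at the start; may be absent. Square bundle 46 x 46 mm, 60 mm long, on a steel axle 12 mm thick and 120 mm long, 30 mm out at each end; 0.25 kg. Origin: centre of axle and bundle; x along the axle. Either way round and any side up will do.
- used0: Used tube cassette (orange end plates, amber tubes), seated in a station of the mixer at the start; may be absent. Same shape, size and frame as the new ones.
- used1: Used tube cassette (orange end plates, amber tubes), seated in a station of the mixer at the start; may be absent. Same shape, size and frame as the new ones.
- used2: Used tube cassette (orange end plates, amber tubes), seated in a station of the mixer at the start; may be absent. Same shape, size and frame as the new ones.
- wellplate: White square well plate, 85 x 86 x 15 mm, lying among the new cassettes; leave it where it is. Origin: centre of its underside.
- reagent: Amber reagent bottle, 68 mm across, 150 mm high, far side of the bench; leave it alone. Origin: centre of its underside.
- jar: Jar with red cap, 60 mm across, 70 mm high; leave it alone. Origin: centre of its underside.
- beaker: Glass beaker, 70 mm across, 85 mm high; leave it alone. Origin: centre of its underside.
- marker: Black and red marker, 120 mm long, 12 mm thick, lying along its y; leave it alone. Origin on its underside, 50 mm from the black end.
Things that resemble listed ones, but are neither listed nor needed, are in the scene too. What is shaped like the new2 but purple or turquoise is not meant.

How it is judged:
By the outcome, as a careful person would: the job done as asked, in the order asked, and still so for the second after the job is handed in, with the robot touching nothing.
Of used0, used1, used2 only 1 to 2 are there at a start; the rules pass over those that are not, and their reading is None.
Of new0, new1, new2 only 2 to 3 are there at a start; the rules pass over those that are not, and their reading is None.
At some moment in a run one of new0, new1, new2 may be knocked a few centimetres aside while the robot is not near it.
Once in a run the grip may slacken for a moment while it holds something.
It also fails if it takes over 210 s, if anything falls off the work surface, if the arm or the gripper's body presses on something with over 40 N, if the wrist force passes 120 N, or if a joint passes its speed limit or range.

## Robot

A 6-joint arm with a two-finger parallel gripper is mounted at the origin on the work surface. World frame = base frame: x ahead of the robot, y to its left, z up, the work surface at z = 0. Lengths are in mm, angles in rad, forces in N, time in s.
With the tool pointing down it reaches from about 350 to 775 mm from the base axis. Payload 7.3 kg.
Tool frame: the origin (TCP) lies at the centre of the arm's flange, where the gripper is bolted on; the fingertips stand 178 mm ahead of it and the grasp point (between the pads) lies 159 mm ahead of it; z points along the fingers, y is the direction in which the jaws open and shut (so a half turn about z gives the same grasp; the last joint's range is limited). The gripper opens to 92 mm and grips with 3 to 60 N. Pads are 19 mm wide; open, the fingers measure 130 mm over their backs; the gripper's body (75 mm by 190 mm) begins 47 mm behind the grasp point.
Start: joints at [1.154, 0.342, 1.524, -0, 1.275, -0.146], TCP at [140.417, 505.876, 404.741] pointing down, gripper open.
Joint ranges: [-2.53, 2.53], [-0.77, 2.02], [0.04, 2.7], [-1, 4.14], [0.28, 2.66], [-3.11, 3.11]. Speed limits (rad/s): [2.57, 2.57, 3.14, 3.14, 3.14, 3.14].

## Interface

Orientations are given as [roll, pitch, yaw] about the fixed x, y, z axes, in that order (R = Rz(yaw) Ry(pitch) Rx(roll)).
In Python, from plant import get_obs, capture, close_job gives the robot as it stands. The module is installed in compiled form; this text tells all that it offers.
- The arm moves only by the shell command python3 -m pendant 'ROWS'. ROWS is JSON, a list of rows, each a list of 3 entries, a list of its own where there are three numbers: the shift along the tool's x, y, z in m, then the turn, a rotation vector about the tool's x, y, z in rad, then the finger opening in m, from 0 to 0.0918. In form: [[[tx, ty, tz], [wx, wy, wz], fingers], ...]. A call has 1 to 10 rows; each row is the pose to reach, as a shift and turn from the pose commanded when the call began, along the tool's axes at that moment; what a row does not reach only later rows make up. A row lasts 1/12 s, in which the tool goes at most 41.7 mm and 7.16 degrees, less where a joint would pass 70% of its speed; a pose out of reach is approached as far as the arm can. A call with a gripper value outside its range is refused whole. The fingers move at their own pace and stop on an object; the grip force is fixed at half the most. Time passes only in rows, so rows that repeat a pose let the fingers close. It gives the time, the measured TCP pose, the force and the opening at its end, in the units of the state.
- get_obs(): the state, without advancing time (a new reading comes with each control period).
- capture(name): name is "side" or "top" or "wrist"; returns a dict with "color" (420x560x3 uint8, red, green, blue), "mtx" (3x3 intrinsics, pixels), "dist" ([k1, k2, p1, p2, k3] as OpenCV has them; the pictures are not rectified), "rvec" (rotation vector, rad) and "tvec" (3), from world to camera coordinates, as OpenCV has them. Camera axes: x right, y down, z forward; pixel columns grow to the right and rows downward; lengths in mm; the calibration is good to about 2 mm. A picture is of the moment at which its call begins. There is no depth.
- close_job(): hands the job in, once; it reports no verdict.
The state is a dict: "time": time; "joint_positions": joint angles; "dq": joint speeds; "tau": joint torques, N m; "tool_pos": TCP position; "tcp_rot": TCP orientation; "contact_force": force on the tool from outside, world axes, zero at the start; "moment": the same for the moment, N m; "grip_width": finger opening in mm.
Only numpy, scipy, OpenCV 4.12 (cv2) and the standard library are available. Lean on these libraries where they do the work, as an engineer would, in place of code of your own. Each camera call takes 0.05 s, during which the arm holds its last target. There are 200 camera calls.

## Working session

There is one attempt and no reset: what is moved stays moved. The work goes in short steps, Python scripts to look and compute and a shell command to move; the robot and the scene stay as the last step left them, time stands still between calls to the robot, and variables do not carry over. Pictures are saved under pics/ and viewed, about 12 in all and at most 16, crops included, and the job is handed in when it is done.

```bash
mkdir -p pics; cat > h.py <<'E'
import numpy as np, cv2
from plant import get_obs, capture, close_job
def snap(n,f):
    c=capture(n); cv2.imwrite('pics/'+f,c['color'][:,:,::-1]); np.save('pics/%s.npy'%n,c,allow_pickle=True); return c
def ray(c,uv):
    R=cv2.Rodrigues(np.array(c['rvec'],float))[0]; t=np.array(c['tvec'],float).reshape(3)
    p=cv2.undistortPoints(np.array(uv,float).reshape(-1,1,2),np.array(c['mtx']),np.array(c['dist'])).reshape(-1,2)
    d=np.c_[p,np.ones(len(p))]@R; return -R.T@t,d
def onz(c,uv,z):
    o,d=ray(c,uv); return o+d*((z-o[2])/d[:,2])[:,None]
def proj(c,P):
    return cv2.projectPoints(np.array(P,float).reshape(-1,3),np.array(c['rvec'],float),np.array(c['tvec'],float),np.array(c['mtx']),np.array(c['dist']))[0].reshape(-1,2)
E
python3 - <<'E'
from h import *
np.set_printoptions(precision=3,suppress=True)
print(get_obs())
for n in('top','side','wrist'):
    c=snap(n,n+'0.png'); print(n,ray(c,[[280,210]]))
E
```

```text
{'time': 0.0, 'joint_positions': array([ 1.154,  0.343,  1.525, -0.   ,  1.275, -0.146]), 'dq': array([ 0.001, -0.001,  0.001,  0.001, -0.   , -0.001]), 'tau': array([ -0.001, -43.125, -24.422,   0.072,   0.056,  -0.   ]), 'tool_pos': array([140.357, 505.751, 404.038]), 'tcp_rot': array([-3.14 , -0.   ,  2.871]), 'contact_force': array([ 0.105, -0.819, -0.009]), 'moment': array([ 0.015,  0.034, -0.007]), 'grip_width': 91.64705033275803}
top (array([ 406.358,  -32.004, 1168.884]), array([[ 0.119,  0.001, -0.993]]))
side (array([224.378, 668.197, 536.021]), array([[ 0.336, -0.793, -0.509]]))
wrist (array([ 63.749, 528.578, 383.93 ]), array([[ 0.286, -0.094, -0.954]]))
```

View pics/top0.png

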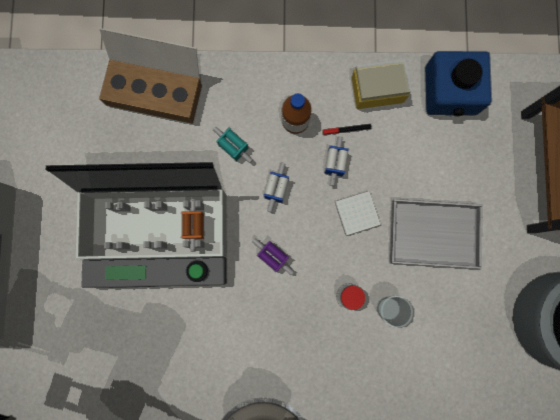

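View pics/side0.png

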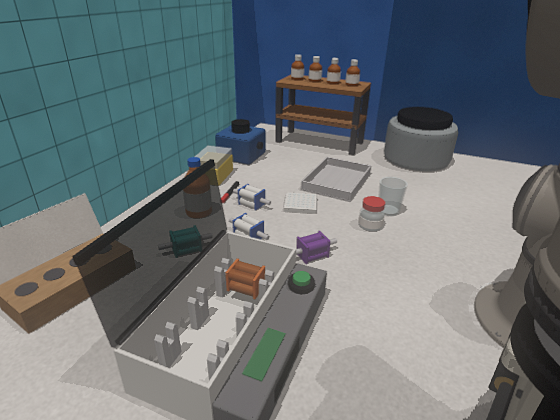

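The top view (up = +x, left = +y) shows one used cassette at (192,225), which is the rightmost station, st0. The two new ones are at (276,187) and (337,160), the tray is at (435,233) and the button at (197,271). The purple and turquoise ones are decoys. The side view agrees.

```bash
python3 - <<'E'
from h import *
np.set_printoptions(precision=1,suppress=True)
c=np.load('pics/top.npy',allow_pickle=True).item()
def pr(n,uv,z): print(n,onz(c,uv,z).tolist() and onz(c,uv,z)[:,:2].round(1).tolist())
pr('rim corners TL TR BR BL',[[80,191],[222,190],[224,257],[79,257]],92)
pr('console front BL BR',[[82,288],[225,286]],60)
pr('button',[[197,271]],68)
pr('used',[[192,225]],65)
pr('new',[[276,187],[337,160]],23)
pr('tray',[[392,199],[480,201],[479,268],[391,265]],30)
hsv=cv2.cvtColor(c['color'],cv2.COLOR_RGB2HSV)
for nm,lo,hi,z in(('blue',(105,120,60),(120,255,255),30),('orange',(5,150,60),(14,255,255),70),('green',(60,120,60),(85,255,255),66)):
    m=cv2.inRange(hsv,lo,hi); n,l,s,ce=cv2.connectedComponentsWithStats(m)
    for i in range(1,n):
        if s[i,4]>15: print(nm,s[i],ce[i],onz(c,[ce[i]],z)[0])
a=cv2.resize(c['color'][170:300,60:360],None,fx=2.66,fy=2.66,interpolation=cv2.INTER_CUBIC); cv2.imwrite('pics/a.png',a[:,:,::-1])
w=np.load('pics/wrist.npy',allow_pickle=True).item(); o=get_obs()
from scipy.spatial.transform import Rotation as Ro
R=Ro.from_euler('xyz',o['tcp_rot']).as_matrix(); cam,d=ray(w,[[280,210]])
print('cam in tool',R.T@(cam-o['tool_pos']),R.T@d[0], w['mtx'][0][0])
E
```

```text
rim corners TL TR BR BL [[573.3, 413.7], [578.9, 98.4], [430.8, 90.4], [427.4, 407.2]]
console front BL BR [[359.2, 409.4], [367.1, 90.2]]
button [[399.7, 152.4]]
used [[502.5, 167.4]]
new [[598.4, -20.8], [665.0, -165.1]]
tray [[571.6, -292.6], [569.1, -497.6], [413.6, -489.3], [418.1, -287.7]]
blue [ 434   52   57   53 2060] [460.4  78.9] [ 865.3 -461.7   30. ]
blue [291  94  14  14 156] [297.4 100.4] [808.2 -69.7  30. ]
blue [330 146  18   5  32] [338.2 147.8] [ 692.9 -167.3   30. ]
blue [326 169  19   5  50] [335.2 170.7] [ 637.6 -160.1   30. ]
blue [271 172  17   6  33] [279.2 174.7] [626.8 -28.   30. ]
blue [264 194  19   8  49] [273.1 197.4] [572.6 -14.3  30. ]
orange [283  98  27  25 398] [295.4 112. ] [766.4 -63.9  70. ]
orange [545 104  15  11  45] [551.2 110.1] [ 776.2 -652.2   70. ]
orange [546 116   6   8  20] [548.  119.5] [ 754.  -643.8   70. ]
orange [555 116   5   7  16] [557.2 118.9] [ 755.4 -664.7   70. ]
orange [554 124   6   8  17] [556.8 127.6] [ 734.8 -662.6   70. ]
orange [555 153   5  11  23] [557.5 157.7] [ 664.6 -660.3   70. ]
orange [549 175  11   9  32] [554.5 179.2] [ 615.  -650.9   70. ]
orange [550 190  10  11  29] [555.6 194. ] [ 581.  -651.5   70. ]
orange [550 199  10  19  43] [554.2 206.9] [ 551.7 -646.7   70. ]
orange [182 211  21  28 465] [192.3 224.6] [503. 166.  70.]
green [189 264  14  15 163] [195.4 270.8] [400.  156.3  66. ]
cam in tool [79.9  1.5 20.3] [-0.3 -0.   1. ] 299.5346418061267
```

View pics/wrist0.png

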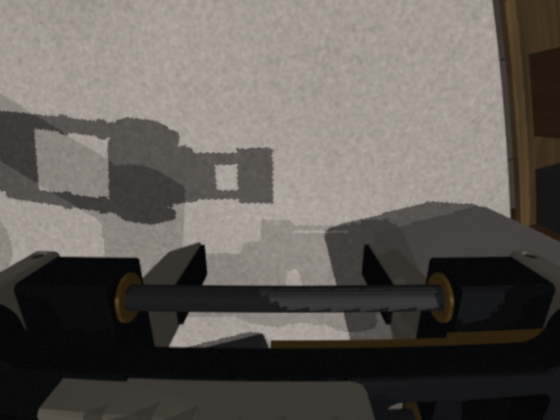

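The wrist view shows only bare table and the gripper. My estimates: mixer centre about (502,252), yaw 0.018; st0 about (503.5,165), which matches the used cassette at (503,166); tray about (493,-392), measured at 152x203 against 150x205.

```bash
cat > go.py <<'E'
import sys
from h import *
from scipy.spatial.transform import Rotation as Ro
# go.py x y z yaw : grasp point target (mm), tool down; prints tool shift (m) and turn
x,y,z,yaw=map(float,sys.argv[1:5]); o=get_obs()
R=Ro.from_euler('xyz',o['tcp_rot']); T=Ro.from_euler('xyz',[np.pi,0,yaw])
p=np.array([x,y,z+159.]); d=p-(o['tool_pos']+[0,0,.7])
print('shift',(R.inv().apply(d)/1000).round(4).tolist(),'turn',(R.inv()*T).as_rotvec().round(4).tolist(),'dist',np.linalg.norm(d).round())
print('q',o['joint_positions'].round(2).tolist(),'pos',o['tool_pos'].round(1).tolist(),'rot',o['tcp_rot'].round(4).tolist(),'F',o['contact_force'].round(1).tolist(),'w',round(o['grip_width'],1),'t',o['time'])
E
python3 go.py 503.5 165 190 -3.1236
```

```text
shift [-0.4411, -0.2312, 0.0561] turn [-0.001, -0.0003, -0.2888] dist 501.0
q [1.15, 0.34, 1.52, -0.0, 1.28, -0.15] pos [140.4, 505.8, 404.2] rot [-3.1405, -0.0002, 2.8708] F [-0.7, -0.6, 0.2] w 91.7 t 0.15
```

```bash
python3 -m pendant '[[[-0.44,-0.231,0.05],[0,0,-0.289],0.065],[[-0.44,-0.231,0.05],[0,0,-0.289],0.065],[[-0.44,-0.231,0.05],[0,0,-0.289],0.065],[[-0.44,-0.231,0.05],[0,0,-0.289],0.065],[[-0.44,-0.231,0.05],[0,0,-0.289],0.065],[[-0.44,-0.231,0.05],[0,0,-0.289],0.065],[[-0.44,-0.231,0.05],[0,0,-0.289],0.065],[[-0.44,-0.231,0.05],[0,0,-0.289],0.065],[[-0.44,-0.231,0.05],[0,0,-0.289],0.065],[[-0.44,-0.231,0.05],[0,0,-0.289],0.065]]'; python3 go.py 503.5 165 190 -3.1236
```

```text
time: 0.98
tool_pos: [437.5, 226.1, 363.6]
tcp_rot: [3.141, -0.0, -3.124]
contact_force: [0.6, 0.8, -0.1]
grip_width: 64.7
shift [-0.0649, -0.0623, 0.0153] turn [0.0001, -0.0001, 0.0] dist 91.0
q [0.32, 0.32, 1.68, 0.0, 1.14, -1.27] pos [437.5, 226.1, 363.6] rot [3.1415, -0.0001, -3.1236] F [0.6, 0.8, -0.1] w 64.7 t 0.9833
```

```bash
python3 -m pendant '[[[-0.065,-0.062,0.015],[0,0,0],0.065],[[-0.065,-0.062,0.015],[0,0,0],0.065],[[-0.065,-0.062,0.015],[0,0,0],0.065],[[-0.065,-0.062,0.015],[0,0,0],0.065]]'; python3 go.py 503.5 165 54 -3.1236; python3 -c "
from h import *
snap('wrist','w1.png')"
```

```text
time: 1.32
tool_pos: [504.0, 165.0, 347.7]
tcp_rot: [-3.141, -0.001, -3.127]
contact_force: [0.1, -0.9, 0.0]
grip_width: 64.9
shift [0.0003, 0.0, 0.1354] turn [-0.0004, -0.0014, -0.0039] dist 135.0
q [0.17, 0.4, 1.6, -0.0, 1.14, -1.41] pos [504.0, 165.0, 347.7] rot [-3.1412, -0.0014, -3.1275] F [0.1, -0.9, 0.0] w 64.9 t 1.3167
```

View pics/w1.png

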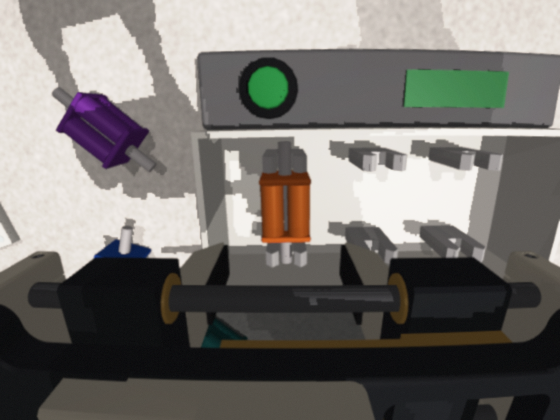

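The used cassette is at cols 261–310, rows 173–240, centred between the fingers (about 218 and 350) and level. The button is at (268,88).

```bash
python3 - <<'E'
from h import *
np.set_printoptions(precision=1,suppress=True)
c=np.load('pics/wrist.npy',allow_pickle=True).item()
print('bundle top',onz(c,[[285,179],[285,240],[262,208],[309,208]],73))
print('button',onz(c,[[268,88]],70),'console R/L front edge', onz(c,[[200,56],[208,127]],60))
print('st axle tips',onz(c,[[285,143],[288,262]],51))
E
```

```text
bundle top [[476.2 166.9  73. ]
 [533.2 167.8  73. ]
 [502.7 146.9  73. ]
 [502.1 188.7  73. ]]
button [[402.1 152.1  70. ]] console R/L front edge [[376.4  95.4  60. ]
 [433.7  99.3  60. ]]
st axle tips [[447.4 166.6  51. ]
 [567.  171.4  51. ]]
```

```bash
python3 -m pendant '[[[0,0,0.04],[0,0,-0.004],0.065],[[0,0,0.08],[0,0,-0.004],0.065],[[0,0,0.11],[0,0,-0.004],0.065],[[0,0,0.125],[0,0,-0.004],0.065],[[0,0,0.135],[0,0,-0.004],0.065],[[0,0,0.135],[0,0,-0.004],0.065]]'; python3 go.py 503.5 165 54 -3.1236
```

```text
time: 1.87
tool_pos: [501.1, 168.3, 212.5]
tcp_rot: [-3.141, -0.003, -3.118]
contact_force: [-0.7, 0.1, -0.5]
grip_width: 65.0
shift [-0.0023, -0.0033, 0.0002] turn [-0.0003, -0.0034, 0.006] dist 4.0
q [0.18, 0.58, 1.74, 0.0, 0.82, -1.42] pos [501.1, 168.3, 212.5] rot [-3.1413, -0.0034, -3.1176] F [-0.7, 0.1, -0.5] w 65.0 t 1.8667
```

```bash
python3 -m pendant '[[[0,0,0],[0,0,0],0.065],[[0,0,0],[0,0,0],0.03],[[0,0,0],[0,0,0],0.03],[[0,0,0],[0,0,0],0.03],[[0,0,0],[0,0,0],0.03],[[0,0,0],[0,0,0],0.03],[[0,0,0],[0,0,0],0.03]]'; python3 go.py 503.5 165 54 -3.1236
```

```text
time: 2.45
tool_pos: [502.8, 167.0, 214.9]
tcp_rot: [3.141, 0.002, -3.12]
contact_force: [-1.5, -0.1, 6.8]
grip_width: 45.9
shift [-0.0007, -0.002, 0.0026] turn [0.0003, 0.0017, 0.004] dist 3.0
q [0.18, 0.58, 1.74, 0.0, 0.82, -1.42] pos [502.8, 167.0, 214.9] rot [3.1413, 0.0017, -3.1196] F [-1.5, -0.1, 6.8] w 45.9 t 2.45
```

```bash
python3 -m pendant '[[[0,0,-0.02],[0,0,0],0.03],[[0,0,-0.05],[0,0,0],0.03],[[0,0,-0.08],[0,0,0],0.03],[[0,0,-0.11],[0,0,0],0.03],[[0,0,-0.12],[0,0,0],0.03],[[0,0,-0.12],[0,0,0],0.03],[[0,0,-0.12],[0,0,0],0.03]]'; python3 go.py 493 -392 150 2.1416
```

```text
time: 3.03
tool_pos: [502.1, 167.0, 333.0]
tcp_rot: [3.142, -0.001, -3.12]
contact_force: [-0.1, 0.2, -2.8]
grip_width: 45.7
shift [0.0215, -0.5587, 0.0247] turn [-0.0004, -0.0007, 1.0221] dist 560.0
q [0.18, 0.42, 1.62, 0.0, 1.1, -1.42] pos [502.1, 167.0, 333.0] rot [3.1416, -0.0008, -3.1195] F [-0.1, 0.2, -2.8] w 45.7 t 3.0333
```

```bash
python3 -m pendant '[[[0.001,-0.015,0],[0,0,0.03],0.03],[[0.002,-0.045,0],[0,0,0.1],0.03],[[0.003,-0.08,0],[0,0,0.2],0.03],[[0.005,-0.115,0],[0,0,0.3],0.03],[[0.007,-0.15,0],[0,0,0.4],0.03],[[0.008,-0.185,0],[0,0,0.5],0.03],[[0.009,-0.22,0],[0,0,0.6],0.03],[[0.01,-0.25,0],[0,0,0.7],0.03],[[0.011,-0.27,0],[0,0,0.75],0.03],[[0.011,-0.28,0],[0,0,0.75],0.03]]'; python3 go.py 493 -392 150 2.1416
```

```text
time: 3.87
tool_pos: [497.0, -115.4, 331.3]
tcp_rot: [-3.14, -0.004, 2.409]
contact_force: [1.1, -1.2, -3.4]
grip_width: 46.0
shift [-0.182, -0.2083, 0.0227] turn [-0.0024, -0.0037, 0.2677] dist 278.0
q [-0.38, 0.39, 1.67, -0.0, 1.08, -1.22] pos [497.0, -115.4, 331.3] rot [-3.1397, -0.0039, 2.4093] F [1.1, -1.2, -3.4] w 46.0 t 3.8667
```

```bash
python3 -m pendant '[[[-0.01,-0.012,0],[0,0,0.03],0.03],[[-0.033,-0.038,0.002],[0,0,0.08],0.03],[[-0.056,-0.064,0.005],[0,0,0.13],0.03],[[-0.08,-0.091,0.01],[0,0,0.18],0.03],[[-0.104,-0.119,0.013],[0,0,0.22],0.03],[[-0.128,-0.146,0.016],[0,0,0.268],0.03],[[-0.152,-0.174,0.02],[0,0,0.268],0.03],[[-0.172,-0.197,0.022],[0,0,0.268],0.03],[[-0.182,-0.208,0.023],[0,0,0.268],0.03],[[-0.182,-0.208,0.023],[0,0,0.268],0.03]]'; python3 go.py 493 -392 32 2.1416
```

```text
time: 4.7
tool_pos: [494.7, -392.0, 307.8]
tcp_rot: [-3.141, -0.003, 2.145]
contact_force: [-1.0, 2.0, -1.7]
grip_width: 45.9
shift [0.0005, -0.0013, 0.1175] turn [-0.001, -0.0028, 0.0032] dist 118.0
q [-0.79, 0.62, 1.34, -0.0, 1.18, -1.37] pos [494.7, -392.0, 307.8] rot [-3.1406, -0.0029, 2.1448] F [-1.0, 2.0, -1.7] w 45.9 t 4.7
```

```bash
python3 -m pendant '[[[0,-0.001,0.03],[0,0,0],0.03],[[0,-0.001,0.06],[0,0,0],0.03],[[0,-0.001,0.085],[0,0,0],0.03],[[0,-0.001,0.1],[0,0,0],0.03],[[0,-0.001,0.108],[0,0,0],0.03],[[0,-0.001,0.112],[0,0,0],0.03],[[0,-0.001,0.115],[0,0,0],0.03],[[0,-0.001,0.116],[0,0,0],0.03],[[0,-0.001,0.116],[0,0,0],0.03]]'; python3 go.py 493 -392 32 2.1416
```

```text
time: 5.45
tool_pos: [494.7, -389.9, 195.6]
tcp_rot: [3.141, 0.001, 2.146]
contact_force: [-0.2, 0.5, -1.9]
grip_width: 45.9
shift [-0.0008, -0.0026, 0.0053] turn [0.0004, 0.0011, 0.0047] dist 6.0
q [-0.79, 0.75, 1.45, 0.0, 0.95, -1.36] pos [494.7, -389.9, 195.6] rot [3.1412, 0.0011, 2.1463] F [-0.2, 0.5, -1.9] w 45.9 t 5.45
```

```bash
python3 -m pendant '[[[0,0,0.001],[0,0,0],0.03],[[0,0,0.002],[0,0,0],0.03],[[0,0,0.003],[0,0,0],0.03],[[0,0,0.003],[0,0,0],0.03]]';python3 -m pendant '[[[0,0,0.001],[0,0,0],0.03],[[0,0,0.002],[0,0,0],0.03],[[0,0,0.002],[0,0,0],0.03]]'
```

```text
time: 5.78
tool_pos: [494.4, -390.1, 192.1]
tcp_rot: [3.141, 0.001, 2.146]
contact_force: [-0.8, 0.0, -2.8]
grip_width: 45.8
time: 6.03
tool_pos: [494.4, -390.0, 192.0]
tcp_rot: [3.141, 0.001, 2.146]
contact_force: [-3.8, 4.3, 11.8]
grip_width: 46.2
```

Contact reached. Release and rise.

```bash
python3 -m pendant '[[[0,0,0],[0,0,0],0.065],[[0,0,0],[0,0,0],0.065],[[0,0,0],[0,0,0],0.065],[[0,0,-0.02],[0,0,0],0.065],[[0,0,-0.06],[0,0,0],0.065],[[0,0,-0.1],[0,0,0],0.065],[[0,0,-0.14],[0,0,0],0.065],[[0,0,-0.15],[0,0,0],0.065],[[0,0,-0.15],[0,0,0],0.065],[[0,0,-0.15],[0,0,0],0.065]]'; cat > blue.py <<'E'
import sys
from h import *
np.set_printoptions(precision=1,suppress=True)
c=snap('top',sys.argv[1])
hsv=cv2.cvtColor(c['color'],cv2.COLOR_RGB2HSV)
for nm,lo,hi,z in(('blue',(105,120,60),(120,255,255),30),('orange',(5,150,60),(14,255,255),33)):
    m=cv2.inRange(hsv,lo,hi); n,l,s,ce=cv2.connectedComponentsWithStats(m)
    for i in range(1,n):
        if s[i,4]>15 and 100<ce[i][1] and ce[i][0]<500: print(nm,s[i],ce[i],onz(c,[ce[i]],z)[0])
E
python3 blue.py t2.png; python3 go.py 665 -164 150 3.01
```

```text
time: 6.87
tool_pos: [494.3, -389.9, 339.8]
tcp_rot: [3.141, 0.001, 2.146]
contact_force: [-1.3, 0.4, 0.0]
grip_width: 64.9
blue [291  94  14  14 158] [297.4 100.5] [808.  -69.7  30. ]
blue [330 146  18   5  31] [338.1 147.8] [ 693. -167.   30.]
blue [325 169  20   7  79] [334.7 171.6] [ 635.6 -158.7   30. ]
blue [271 172  17   6  32] [278.9 174.6] [626.9 -27.4  30. ]
blue [265 194  18   8  51] [273.4 197.5] [572.3 -14.9  30. ]
orange [283  98  27  25 423] [295.7 112.3] [777.7 -65.7  33. ]
orange [418 219  35  29 497] [434.7 232.5] [ 494.  -389.2   33. ]
shift [0.0965, 0.2662, 0.0302] turn [0.0006, -0.0022, -0.8642] dist 285.0
q [-0.79, 0.59, 1.31, 0.0, 1.25, -1.36] pos [494.1, -389.8, 338.4] rot [-3.1412, -0.0022, 2.1458] F [-0.4, -0.1, -0.6] w 65.2 t 6.9167
```

View pics/t2.png

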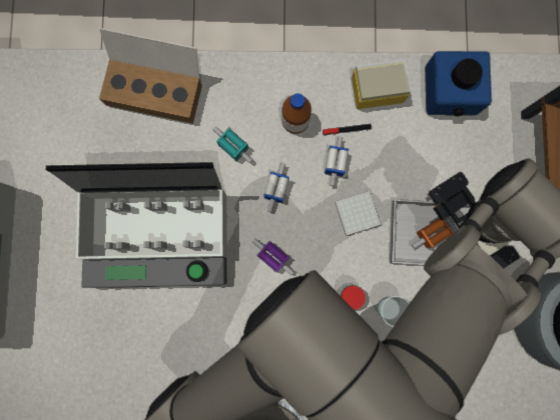

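The top view shows the used cassette lying in the tray at (434,233). Both new cassettes are unmoved. Next is the right-hand one.

```bash
python3 -m pendant '[[[0.02,0.05,-0.01],[0,0,-0.12],0.065],[[0.035,0.09,-0.01],[0,0,-0.24],0.065],[[0.05,0.13,-0.01],[0,0,-0.36],0.065],[[0.065,0.17,-0.01],[0,0,-0.48],0.065],[[0.075,0.21,-0.01],[0,0,-0.6],0.065],[[0.09,0.25,-0.01],[0,0,-0.72],0.065],[[0.0965,0.266,-0.01],[0,0,-0.84],0.065],[[0.0965,0.266,-0.01],[0,0,-0.852],0.065],[[0.0965,0.266,-0.01],[0,0,-0.852],0.065],[[0.0965,0.266,-0.01],[0,0,-0.852],0.065]]'; python3 -c "
from h import *
snap('wrist','w3.png')";  python3 go.py 665 -163 26 2.998
```

```text
time: 7.75
tool_pos: [664.8, -164.6, 347.5]
tcp_rot: [3.141, -0.004, 2.997]
contact_force: [0.2, -0.9, -0.1]
grip_width: 64.9
shift [-0.0006, 0.0023, 0.1639] turn [0.0002, -0.0029, -0.0025] dist 164.0
q [-0.36, 0.68, 1.1, -0.0, 1.36, -1.78] pos [664.6, -165.3, 348.2] rot [3.1414, -0.0029, 2.9955] F [0.6, 0.2, -0.0] w 65.0 t 7.8
```

View pics/w3.png

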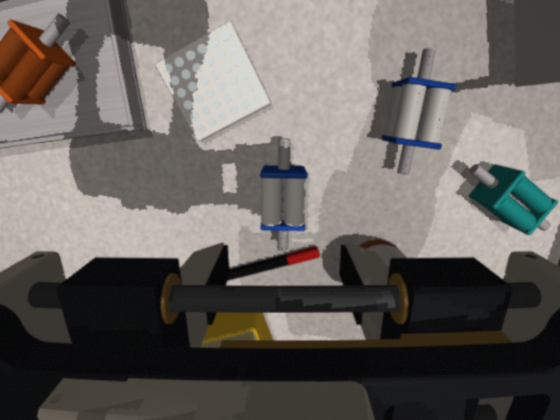

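The new cassette's plates are at (284,172) and (283,230), aligned and centred between the jaws.

```bash
python3 - <<'E'
from h import *
np.set_printoptions(precision=1,suppress=True)
c=np.load('pics/wrist.npy',allow_pickle=True).item()
print(onz(c,[[284,169],[283,230]],46),'axle ends',onz(c,[[284,138],[282,248]],23))
E
python3 -m pendant '[[[0,0.001,0.04],[0,0,0],0.065],[[0,0.001,0.08],[0,0,0],0.065],[[0,0.001,0.115],[0,0,0],0.065],[[0,0.001,0.14],[0,0,0],0.065],[[0,0.001,0.155],[0,0,0],0.065],[[0,0.001,0.161],[0,0,0],0.065],[[0,0.001,0.161],[0,0,0],0.065],[[0,0.001,0.161],[0,0,0],0.065]]'
```

```text
[[ 632.6 -158.1   46. ]
 [ 693.4 -168.1   46. ]] axle ends [[ 605.6 -154.2   23. ]
 [ 723.2 -173.6   23. ]]
time: 8.47
tool_pos: [665.2, -164.5, 189.6]
tcp_rot: [-3.141, 0.001, 2.996]
contact_force: [-0.4, 0.1, 1.1]
grip_width: 65.2
```

```bash
python3 -m pendant '[[[0,0,0.003],[0,0,0],0.065],[[0,0,0.003],[0,0,0],0.03],[[0,0,0.003],[0,0,0],0.03],[[0,0,0.003],[0,0,0],0.03],[[0,0,0.003],[0,0,0],0.03],[[0,0,0.003],[0,0,0],0.03],[[0,0,0.003],[0,0,0],0.03]]'; python3 -m pendant '[[[0,0,-0.02],[0,0,0],0.03],[[0,0,-0.05],[0,0,0],0.03],[[0,0,-0.09],[0,0,0],0.03],[[0,0,-0.125],[0,0,0],0.03],[[0,0,-0.14],[0,0,0],0.03],[[0,0,-0.14],[0,0,0],0.03],[[0,0,-0.14],[0,0,0],0.03]]'; python3 go.py 505 79 165 -3.1226; python3 go.py 503 167 165 -3.1226
```

```text
time: 9.05
tool_pos: [665.6, -163.6, 186.8]
tcp_rot: [-3.141, 0.002, 2.998]
contact_force: [-0.2, -1.1, 4.4]
grip_width: 46.0
time: 9.63
tool_pos: [665.1, -163.1, 325.3]
tcp_rot: [3.141, -0.001, 2.998]
contact_force: [-1.3, 0.4, -4.6]
grip_width: 45.2
shift [0.1931, 0.2166, 0.0022] turn [0.0005, -0.0005, -0.1626] dist 290.0
q [-0.35, 0.7, 1.14, 0.0, 1.31, -1.78] pos [665.1, -163.1, 325.3] rot [3.1411, -0.0005, 2.998] F [-1.3, 0.4, -4.6] w 45.2 t 9.6333
shift [0.2077, 0.3035, 0.0022] turn [0.0005, -0.0005, -0.1626] dist 368.0
q [-0.35, 0.7, 1.14, 0.0, 1.31, -1.78] pos [665.1, -163.1, 325.3] rot [3.1411, -0.0005, 2.998] F [-1.3, 0.4, -4.6] w 45.2 t 9.6333
```

```bash
python3 go.py 502.5 -20 165 -3.1226|head -1; python3 -m pendant '[[[0.012,0.012,0],[0,0,-0.02],0.03],[[0.035,0.03,0],[0,0,-0.06],0.03],[[0.06,0.05,0],[0,0,-0.1],0.03],[[0.085,0.06,0],[0,0,-0.14],0.03],[[0.11,0.075,0],[0,0,-0.163],0.03],[[0.135,0.09,0],[0,0,-0.163],0.03],[[0.16,0.105,0],[0,0,-0.163],0.03],[[0.176,0.115,0],[0,0,-0.163],0.03],[[0.181,0.118,0],[0,0,-0.163],0.03],[[0.181,0.118,0],[0,0,-0.163],0.03]]'; python3 go.py 503 167 165 -3.1226
```

```text
shift [0.1814, 0.1183, 0.0021] turn [0.0005, -0.0005, -0.1626] dist 217.0
time: 10.47
tool_pos: [501.8, -19.7, 324.0]
tcp_rot: [3.14, -0.004, -3.121]
contact_force: [-0.4, 0.2, -2.8]
grip_width: 46.1
shift [-0.0051, 0.1866, 0.0009] turn [0.0012, -0.0044, 0.0015] dist 187.0
q [-0.19, 0.38, 1.7, 0.0, 1.06, -1.78] pos [501.8, -19.7, 324.0] rot [3.1404, -0.0044, -3.1211] F [-0.4, 0.2, -2.8] w 46.1 t 10.4667
```

```bash
python3 -m pendant '[[[0,0.015,0],[0,0,0],0.03],[[0,0.045,0],[0,0,0],0.03],[[-0.001,0.075,0],[0,0,0],0.03],[[-0.002,0.105,0],[0,0,0],0.03],[[-0.003,0.135,0],[0,0,0],0.03],[[-0.004,0.16,0],[0,0,0],0.03],[[-0.004,0.18,0],[0,0,0],0.03],[[-0.004,0.187,0],[0,0,0],0.03],[[-0.004,0.187,0],[0,0,0],0.03],[[-0.004,0.187,0],[0,0,0],0.03]]'; python3 -c "
from h import *
snap('wrist','w4.png');o=get_obs();print(o['tool_pos'],o['tcp_rot'],o['grip_width'])"
```

```text
time: 11.3
tool_pos: [504.0, 165.8, 325.0]
tcp_rot: [-3.141, -0.001, -3.122]
contact_force: [-0.2, 0.1, -2.6]
grip_width: 45.8
[503.92443351 165.40169392 325.20266611] [-3.14095613e+00 -9.61868776e-04 -3.12297551e+00] 45.61085039380105
```

View pics/w4.png

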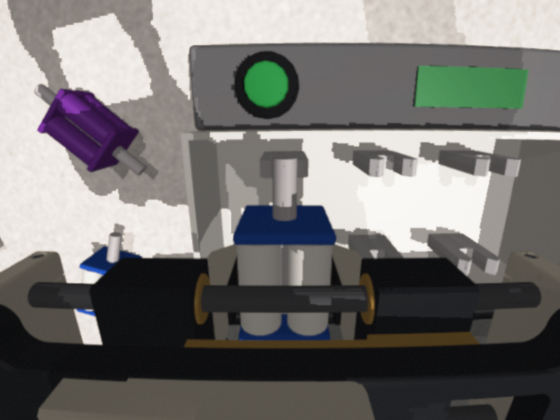

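The blue cassette is held level. Its axle (col 285) sits over the front fork (cols 261–307, centre 284).

```bash
python3 - <<'E'
from h import *
np.set_printoptions(precision=1,suppress=True)
c=np.load('pics/wrist.npy',allow_pickle=True).item()
print(onz(c,[[262,155],[307,155]],73),'axle',onz(c,[[273,170],[297,170]],163))
print('other forks',onz(c,[[359,160],[386,160],[396,157],[414,160],[440,157],[518,160]],73))
E
python3 -m pendant '[[[0,0,0.02],[0,0,0],0.03],[[0,0,0.045],[0,0,0],0.03],[[0,0,0.07],[0,0,0],0.03],[[0,0,0.085],[0,0,0],0.03],[[0,0,0.093],[0,0,0],0.03],[[0,0,0.097],[0,0,0],0.03],[[0,0,0.1],[0,0,0],0.03],[[0,0,0.102],[0,0,0],0.03],[[0,0,0.102],[0,0,0],0.03]]'
```

```text
[[453.2 149.2  73. ]
 [452.5 183.9  73. ]] axle [[449.1 160.9 163. ]
 [448.9 172.3 163. ]]
other forks [[455.5 224.4  73. ]
 [454.9 245.6  73. ]
 [452.4 253.2  73. ]
 [454.3 267.8  73. ]
 [451.3 288.4  73. ]
 [451.4 354.5  73. ]]
time: 12.1
tool_pos: [503.8, 166.2, 224.3]
tcp_rot: [3.141, 0.001, -3.123]
contact_force: [0.5, -0.4, -3.3]
grip_width: 45.8
```

```bash
python3 -m pendant '[[[0,0,0.002],[0,0,0],0.03],[[0,0,0.004],[0,0,0],0.03],[[0,0,0.006],[0,0,0],0.03],[[0,0,0.006],[0,0,0],0.03]]'; python3 -m pendant '[[[0,0,0.001],[0,0,0],0.03],[[0,0,0.002],[0,0,0],0.03],[[0,0,0.002],[0,0,0],0.03]]'
```

```text
time: 12.43
tool_pos: [503.4, 166.4, 217.7]
tcp_rot: [3.142, -0.0, -3.122]
contact_force: [-0.0, 0.4, -3.6]
grip_width: 45.8
time: 12.68
tool_pos: [503.4, 166.5, 215.7]
tcp_rot: [3.142, -0.0, -3.122]
contact_force: [-0.0, 0.6, -4.0]
grip_width: 45.6
```

```bash
python3 -m pendant '[[[0,0,0.001],[0,0,0],0.03],[[0,0,0.002],[0,0,0],0.03],[[0,0,0.002],[0,0,0],0.03]]'; python3 -m pendant '[[[0,0,0.0005],[0,0,0],0.03],[[0,0,0.001],[0,0,0],0.03],[[0,0,0.001],[0,0,0],0.03]]'
```

```text
time: 12.93
tool_pos: [503.5, 166.4, 214.6]
tcp_rot: [3.141, 0.001, -3.122]
contact_force: [-1.3, 0.1, 4.1]
grip_width: 45.9
time: 13.18
tool_pos: [503.4, 166.5, 214.5]
tcp_rot: [3.141, 0.001, -3.122]
contact_force: [-4.7, -0.7, 13.5]
grip_width: 46.0
```

Bottomed at the expected height. Release and rise.

```bash
python3 -m pendant '[[[0,0,0],[0,0,0],0.062],[[0,0,0],[0,0,0],0.062],[[0,0,0],[0,0,0],0.062],[[0,0,0],[0,0,0],0.062],[[0,0,-0.02],[0,0,0],0.062],[[0,0,-0.06],[0,0,0],0.062],[[0,0,-0.1],[0,0,0],0.062],[[0,0,-0.135],[0,0,0],0.062],[[0,0,-0.135],[0,0,0],0.062],[[0,0,-0.135],[0,0,0],0.062]]'; python3 blue.py t3.png;  python3 go.py 503 -20 190 2.894; python3 go.py 599 -21 190 2.894
```

```text
time: 14.02
tool_pos: [503.8, 166.5, 349.9]
tcp_rot: [3.141, 0.005, -3.122]
contact_force: [-0.5, -0.4, -1.2]
grip_width: 61.7
blue [291  94  14  14 158] [297.4 100.5] [808.  -69.7  30. ]
blue [271 172  17   6  31] [278.9 174.6] [627.  -27.4  30. ]
blue [264 194  19   8  59] [273.2 197.7] [571.8 -14.5  30. ]
blue [184 237  17   2  33] [191.8 237.5] [476.4 173.4  30. ]
orange [283  98  27  25 415] [295.6 112.3] [777.8 -65.5  33. ]
orange [418 218  35  30 493] [434.7 232.5] [ 493.9 -389.1   33. ]
shift [0.0039, -0.1864, -0.0003] turn [0.0003, 0.0009, 0.2668] dist 186.0
q [0.17, 0.4, 1.6, 0.0, 1.14, -1.42] pos [503.3, 166.4, 348.0] rot [3.1414, 0.0009, -3.1223] F [-0.6, -0.8, 0.5] w 61.8 t 14.0667
shift [-0.092, -0.1892, -0.0002] turn [0.0003, 0.0009, 0.2668] dist 210.0
q [0.17, 0.4, 1.6, 0.0, 1.14, -1.42] pos [503.3, 166.4, 348.0] rot [3.1414, 0.0009, -3.1223] F [-0.6, -0.8, 0.5] w 61.8 t 14.0667
```

```bash
python3 -m pendant '[[[0,-0.04,0],[0,0,0.05],0.065],[[0,-0.08,0],[0,0,0.15],0.065],[[0,-0.12,0],[0,0,0.25],0.065],[[0,-0.155,0],[0,0,0.249],0.065],[[0,-0.189,0],[0,0,0.249],0.065],[[-0.03,-0.189,0],[0,0,0.249],0.065],[[-0.07,-0.189,0],[0,0,0.249],0.065],[[-0.092,-0.189,0],[0,0,0.249],0.065],[[-0.092,-0.189,0],[0,0,0.249],0.065],[[-0.092,-0.189,0],[0,0,0.249],0.065]]';  python3 -c "
from h import *
c=snap('wrist','w5.png')
np.set_printoptions(precision=1,suppress=True)
h=cv2.cvtColor(c['color'],cv2.COLOR_RGB2HSV)[:250]
n,l,s,ce=cv2.connectedComponentsWithStats(cv2.inRange(h,(105,120,60),(120,255,255)))
for i in range(1,n):
    if s[i,4]>60: print(s[i],ce[i],onz(c,[ce[i]],44)[0])
"; python3 go.py 599 -21 27 2.912
```

```text
time: 14.9
tool_pos: [599.4, -20.9, 345.0]
tcp_rot: [-3.141, -0.005, 2.912]
contact_force: [-0.2, 0.6, -0.6]
grip_width: 64.9
[455   2  56  19 419] [482.1  10.7] [470.6 186.1  44. ]
[463  74  52  17 326] [487.7  82. ] [530.7 186.1  44. ]
[259 168  47  13 310] [281.9 175.9] [573.2 -15.2  44. ]
[259 227  44   6 164] [280.3 230.2] [626.5 -29.4  44. ]
shift [-0.0012, -0.0002, 0.1601] turn [-0.0003, -0.0048, -0.0001] dist 160.0
q [-0.16, 0.53, 1.4, 0.0, 1.22, -1.5] pos [598.6, -20.7, 345.4] rot [-3.1413, -0.0048, 2.9119] F [-0.1, -0.1, 0.1] w 65.0 t 14.95
```

View pics/w5.png

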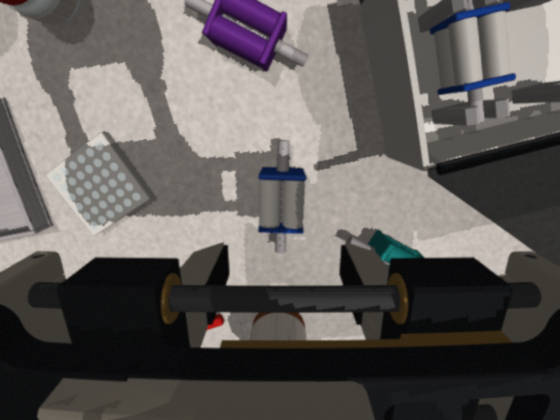

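The cassette is centred at (282,203) and aligned. The turquoise decoy's axle tip at (340,235) clears the right finger's path.

```bash
python3 -m pendant '[[[0,-0.001,0.04],[0,0,0],0.065],[[0,-0.001,0.08],[0,0,0],0.065],[[0,-0.001,0.115],[0,0,0],0.065],[[0,-0.001,0.14],[0,0,0],0.065],[[0,-0.001,0.155],[0,0,0],0.065],[[0,-0.001,0.16],[0,0,0],0.065],[[0,-0.001,0.16],[0,0,0],0.065],[[0,-0.001,0.16],[0,0,0],0.065]]'; python3 -m pendant '[[[0,0,0],[0,0,0],0.03],[[0,0,0],[0,0,0],0.03],[[0,0,0],[0,0,0],0.03],[[0,0,0],[0,0,0],0.03],[[0,0,0],[0,0,0],0.03],[[0,0,0],[0,0,0],0.03]]'
```

```text
time: 15.62
tool_pos: [598.7, -21.7, 188.6]
tcp_rot: [3.141, 0.0, 2.912]
contact_force: [-0.5, 0.0, 0.7]
grip_width: 65.1
time: 16.12
tool_pos: [599.2, -21.9, 189.0]
tcp_rot: [-3.142, 0.002, 2.912]
contact_force: [-1.1, -0.9, 6.1]
grip_width: 45.8
```

```bash
python3 -m pendant '[[[0,0,-0.02],[0,0,0],0.03],[[0,0,-0.05],[0,0,0],0.03],[[0,0,-0.09],[0,0,0],0.03],[[0,0,-0.125],[0,0,0],0.03],[[0,0,-0.14],[0,0,0],0.03],[[0,0,-0.14],[0,0,0],0.03],[[0,0,-0.14],[0,0,0],0.03]]'; python3 go.py 502 -20 170 -3.1226;
```

```text
time: 16.7
tool_pos: [598.6, -21.7, 327.7]
tcp_rot: [3.141, 0.0, 2.912]
contact_force: [0.6, -0.1, -3.5]
grip_width: 45.8
shift [0.0944, -0.0204, -0.0006] turn [0.0001, 0.0003, -0.2487] dist 97.0
q [-0.16, 0.54, 1.42, 0.0, 1.18, -1.51] pos [598.6, -21.7, 327.7] rot [3.1414, 0.0003, 2.9119] F [0.6, -0.1, -3.5] w 45.8 t 16.7
```

```bash
python3 -m pendant '[[[0.01,-0.002,0],[0,0,-0.03],0.03],[[0.03,-0.006,0],[0,0,-0.1],0.03],[[0.055,-0.012,0],[0,0,-0.17],0.03],[[0.08,-0.018,0],[0,0,-0.22],0.03],[[0.094,-0.02,0],[0,0,-0.2487],0.03],[[0.094,-0.02,0],[0,0,-0.2487],0.03],[[0.094,-0.02,0],[0,0,-0.2487],0.03]]'; python3 go.py 501.8 254.5 170 -3.1226;
```

```text
time: 17.28
tool_pos: [502.3, -19.7, 326.3]
tcp_rot: [3.141, -0.003, -3.124]
contact_force: [0.5, 0.3, -2.8]
grip_width: 46.2
shift [-0.0045, 0.2742, -0.0018] turn [0.0008, -0.0029, -0.001] dist 274.0
q [-0.19, 0.38, 1.7, 0.0, 1.06, -1.78] pos [502.3, -19.7, 326.3] rot [3.1408, -0.0029, -3.1236] F [0.5, 0.3, -2.8] w 46.2 t 17.2833
```

```bash
python3 -m pendant '[[[0,0.015,0],[0,0,0],0.03],[[0,0.05,0],[0,0,0],0.03],[[-0.001,0.085,0],[0,0,0],0.03],[[-0.002,0.12,0],[0,0,0],0.03],[[-0.003,0.155,0],[0,0,0],0.03],[[-0.004,0.19,0],[0,0,0],0.03],[[-0.0045,0.225,0],[0,0,0],0.03],[[-0.0045,0.255,0],[0,0,0],0.03],[[-0.0045,0.27,0],[0,0,0],0.03],[[-0.0045,0.274,0],[0,0,0],0.03]]'; python3 -m pendant '[[[0,0,0],[0,0,0],0.03],[[0,0,0],[0,0,0],0.03]]'; python3 -c "
from h import *
snap('wrist','w6.png')"; python3 go.py 501.8 254.5 58 -3.1226
```

```text
time: 18.12
tool_pos: [502.4, 257.3, 326.4]
tcp_rot: [3.141, -0.001, -3.12]
contact_force: [-0.4, -0.9, -3.4]
grip_width: 45.8
time: 18.28
tool_pos: [502.5, 253.9, 326.9]
tcp_rot: [-3.141, -0.001, -3.123]
contact_force: [0.3, -0.4, -2.0]
grip_width: 45.9
shift [0.0006, 0.0011, 0.1109] turn [-0.0006, -0.0009, -0.001] dist 111.0
q [0.33, 0.48, 1.53, -0.0, 1.13, -1.26] pos [502.5, 253.4, 327.2] rot [-3.141, -0.0009, -3.1236] F [0.5, 0.6, -3.3] w 45.7 t 18.3333
```

View pics/w6.png

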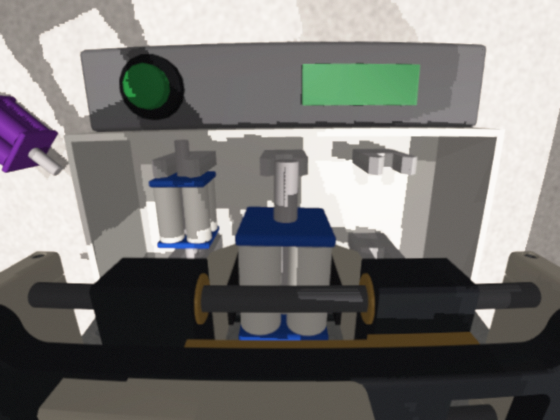

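The axle (cols 275–299) sits over the st1 fork (cols 262–307). The first cassette is seated at left, around (185,208).

```bash
python3 - <<'E'
from h import *
np.set_printoptions(precision=1,suppress=True)
c=np.load('pics/wrist.npy',allow_pickle=True).item()
print(onz(c,[[262,155],[307,155]],73),'axle',onz(c,[[275,172],[299,172]],161))
print('seated',onz(c,[[152,178],[216,175]],73), 'button',onz(c,[[148,84]],70))
E
python3 -m pendant '[[[0,0.000,0.02],[0,0,0],0.03],[[0,0.000,0.045],[0,0,0],0.03],[[0,0,0.07],[0,0,0],0.03],[[0,0,0.08],[0,0,0],0.03],[[0,0,0.085],[0,0,0],0.03],[[0,0,0.085],[0,0,0],0.03],[[0,0,0.085],[0,0,0],0.03]]'
```

```text
[[451.9 237.2  73. ]
 [451.3 272.1  73. ]] axle [[449.2 249.8 161. ]
 [449.  261.6 161. ]]
seated [[471.4 148.7  73. ]
 [468.3 200.7  73. ]] button [[400.2 151.3  70. ]]
time: 18.92
tool_pos: [502.7, 253.9, 243.9]
tcp_rot: [3.141, 0.002, -3.123]
contact_force: [-0.1, 0.4, -2.2]
grip_width: 46.0
```

```bash
python3 -m pendant '[[[0,0.000,0.006],[0,0,0],0.03],[[0,0,0.012],[0,0,0],0.03],[[0,0,0.018],[0,0,0],0.03],[[0,0,0.023],[0,0,0],0.03],[[0,0,0.023],[0,0,0],0.03],[[0,0,0.023],[0,0,0],0.03]]'; python3 -m pendant '[[[0,0,0.001],[0,0,0],0.03],[[0,0,0.002],[0,0,0],0.03],[[0,0,0.002],[0,0,0],0.03]]'; python3 -m pendant '[[[0,0,0.001],[0,0,0],0.03],[[0,0,0.002],[0,0,0],0.03],[[0,0,0.002],[0,0,0],0.03]]'
```

```text
time: 19.42
tool_pos: [501.9, 254.2, 219.3]
tcp_rot: [-3.141, -0.001, -3.123]
contact_force: [-0.0, -1.6, -2.8]
grip_width: 46.0
time: 19.67
tool_pos: [502.2, 254.2, 217.9]
tcp_rot: [-3.142, 0.0, -3.123]
contact_force: [0.3, -1.2, -1.9]
grip_width: 45.7
time: 19.92
tool_pos: [502.2, 254.2, 216.9]
tcp_rot: [3.141, 0.001, -3.122]
contact_force: [-2.4, -3.9, 5.4]
grip_width: 46.0
```

```bash
python3 -m pendant '[[[0,0,0],[0,0,0],0.062],[[0,0,0],[0,0,0],0.062],[[0,0,0],[0,0,0],0.062],[[0,0,0],[0,0,0],0.062],[[0,0,-0.02],[0,0,0],0.062],[[0,0,-0.06],[0,0,0],0.062],[[0,0,-0.1],[0,0,0],0.062],[[0,0,-0.135],[0,0,0],0.062],[[0,0,-0.135],[0,0,0],0.062],[[0,0,-0.135],[0,0,0],0.062]]'; python3 -c "
from h import *
c=snap('side','s7.png')
cv2.imwrite('pics/s7c.png',cv2.resize(c['color'][150:400,60:360],None,fx=2.4,fy=2.4,interpolation=2)[:,:,::-1])
np.set_printoptions(precision=1,suppress=True)
t=np.load('pics/top.npy',allow_pickle=True).item(); o,d=ray(t,[[49,169],[214,165]])
o2,d2=ray(c,[[77,262]]);print(o,d,o2,d2)
for z in (235,245): print(onz(t,[[49,169],[214,165]],z),onz(c,[[77,262],[213,160]],z))
"; python3 go.py 502 254 310 -3.1226
```

```text
time: 20.75
tool_pos: [502.4, 254.4, 353.1]
tcp_rot: [3.14, 0.005, -3.123]
contact_force: [-0.4, -0.2, -0.2]
grip_width: 61.9
[ 406.4  -32.  1168.9] [[ 0.2  0.5 -1. ]
 [ 0.2  0.1 -1. ]] [224.4 668.2 536. ] [[ 0.8 -0.5 -0.6]]
[[593.6 417.1 235. ]
 [604.8  97.8 235. ]] [[594.6 416.3 235. ]
 [610.9  84.2 235. ]]
[[591.6 412.3 245. ]
 [602.7  96.4 245. ]] [[582.3 424.7 245. ]
 [598.1 103.6 245. ]]
shift [-0.0002, -0.0002, -0.1171] turn [0.0006, 0.0011, -0.0] dist 117.0
q [0.33, 0.46, 1.5, 0.0, 1.18, -1.26] pos [501.9, 254.2, 351.2] rot [3.141, 0.0011, -3.1226] F [-0.4, 0.4, -0.1] w 62.4 t 20.8
```

View pics/s7c.png

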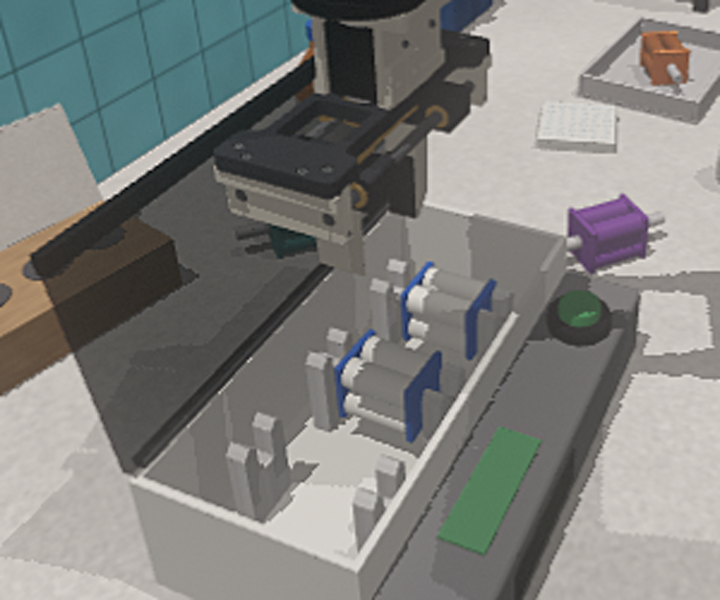

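Both new cassettes sit level in their forks (crop (385,385) and (445,310)). The lid's free edge triangulates to about x 597, z 242, so the angle is about 1.7. I'll go over it and come down behind.

```bash
python3 -m pendant '[[[0,0,-0.04],[0,0,0],0.0],[[0,0,-0.08],[0,0,0],0.0],[[0,0,-0.108],[0,0,0],0.0],[[-0.03,0,-0.108],[0,0,0],0.0],[[-0.07,0,-0.108],[0,0,0],0.0],[[-0.11,0,-0.108],[0,0,0],0.0],[[-0.148,0,-0.108],[0,0,0],0.0],[[-0.148,0,-0.108],[0,0,0],0.0],[[-0.148,0,-0.108],[0,0,0],0.0]]'; python3 go.py 650 255 239 -3.1226
```

```text
time: 21.55
tool_pos: [652.3, 256.7, 452.9]
tcp_rot: [-3.14, -0.008, -3.124]
contact_force: [-0.3, -0.2, -0.0]
grip_width: 6.2
shift [0.0019, -0.0016, 0.0556] turn [-0.0018, -0.0078, -0.0015] dist 56.0
q [0.27, 0.67, 0.84, 0.0, 1.63, -1.32] pos [652.3, 256.7, 452.9] rot [-3.1398, -0.0078, -3.1241] F [-0.3, -0.2, -0.0] w 6.2 t 21.55
```

```bash
python3 -m pendant '[[[0,0,0.03],[0,0,0],0.0],[[0,0,0.056],[0,0,0],0.0],[[0,0,0.056],[0,0,0],0.0],[[0.012,0,0.056],[0,0,0],0.0],[[0.024,0,0.056],[0,0,0],0.0],[[0.03,0,0.056],[0,0,0],0.0],[[0.036,0,0.056],[0,0,0],0.0],[[0.042,0,0.056],[0,0,0],0.0],[[0.048,0,0.056],[0,0,0],0.0],[[0.048,0,0.056],[0,0,0],0.0]]'; python3 go.py 569.7 255 239 -3.1226
```

```text
time: 22.38
tool_pos: [601.2, 256.2, 403.7]
tcp_rot: [3.141, 0.001, -3.122]
contact_force: [-0.6, 0.3, 0.3]
grip_width: 0.1
shift [0.0315, -0.0005, 0.0064] turn [0.0003, 0.0006, 0.0002] dist 32.0
q [0.29, 0.59, 1.13, 0.0, 1.43, -1.3] pos [601.2, 256.2, 403.7] rot [3.1413, 0.0006, -3.1224] F [-0.6, 0.3, 0.3] w 0.1 t 22.3833
```

```bash
python3 -m pendant '[[[0.006,0,0.002],[0,0,0],0.0],[[0.012,0,0.004],[0,0,0],0.0],[[0.018,0,0.006],[0,0,0],0.0],[[0.018,0,0.006],[0,0,0],0.0]]'; python3 -m pendant '[[[0.005,0,0],[0,0,0],0.0],[[0.01,0,0],[0,0,0],0.0],[[0.015,0,0],[0,0,0],0.0]]'
```

```text
time: 22.72
tool_pos: [583.0, 255.8, 396.4]
tcp_rot: [-3.141, -0.002, -3.122]
contact_force: [0.8, 0.5, 0.1]
grip_width: 0.3
time: 22.97
tool_pos: [568.7, 255.4, 396.4]
tcp_rot: [-3.141, -0.001, -3.123]
contact_force: [3.8, -0.5, -1.4]
grip_width: 0.3
```

```bash
python3 -m pendant '[[[0.006,0,0.001],[0,0,0],0],[[0.012,0,0.003],[0,0,0],0],[[0.018,0,0.0045],[0,0,0],0],[[0.024,0,0.006],[0,0,0],0],[[0.030,0,0.008],[0,0,0],0],[[0.036,0,0.0105],[0,0,0],0],[[0.042,0,0.0135],[0,0,0],0],[[0.047,0,0.0165],[0,0,0],0],[[0.052,0,0.020],[0,0,0],0],[[0.057,0,0.0235],[0,0,0],0]]'; python3 -m pendant '[[[0.005,0,0.004],[0,0,0],0],[[0.01,0,0.008],[0,0,0],0],[[0.0145,0,0.012],[0,0,0],0],[[0.019,0,0.0165],[0,0,0],0],[[0.023,0,0.0215],[0,0,0],0],[[0.027,0,0.0265],[0,0,0],0],[[0.027,0,0.0265],[0,0,0],0]]'
```

```text
time: 23.8
tool_pos: [511.6, 254.4, 373.1]
tcp_rot: [3.142, -0.0, -3.123]
contact_force: [3.2, -0.7, 1.3]
grip_width: 0.2
time: 24.38
tool_pos: [484.1, 253.9, 345.6]
tcp_rot: [-3.141, -0.003, -3.122]
contact_force: [1.0, 0.8, 0.7]
grip_width: 0.9
```

```bash
python3 -m pendant '[[[0.0035,0,0.005],[0,0,0],0],[[0.007,0,0.0105],[0,0,0],0],[[0.010,0,0.016],[0,0,0],0],[[0.0126,0,0.0216],[0,0,0],0],[[0.015,0,0.027],[0,0,0],0],[[0.0173,0,0.033],[0,0,0],0],[[0.019,0,0.038],[0,0,0],0],[[0.0195,0,0.0415],[0,0,0],0],[[0.0195,0,0.0415],[0,0,0],0]]'; python3 -m pendant '[[[0.001,0,0.003],[0,0,0],0],[[0.0015,0,0.006],[0,0,0],0],[[0.002,0,0.009],[0,0,0],0],[[0.002,0,0.011],[0,0,0],0],[[0.002,0,0.013],[0,0,0],0],[[0.002,0,0.013],[0,0,0],0]]'
```

```text
time: 25.13
tool_pos: [465.2, 253.5, 304.4]
tcp_rot: [-3.141, -0.002, -3.123]
contact_force: [0.3, 0.5, 0.1]
grip_width: 0.4
time: 25.63
tool_pos: [463.5, 253.5, 291.9]
tcp_rot: [-3.142, -0.001, -3.123]
contact_force: [-0.2, 0.5, -0.0]
grip_width: 0.2
```

```bash
python3 -c "
from h import *
c=snap('side','s8.png')
cv2.imwrite('pics/s8c.png',cv2.resize(c['color'][150:400,60:360],None,fx=2.4,fy=2.4,interpolation=2)[:,:,::-1])"
```

```text
(no output)
```

View pics/s8c.png

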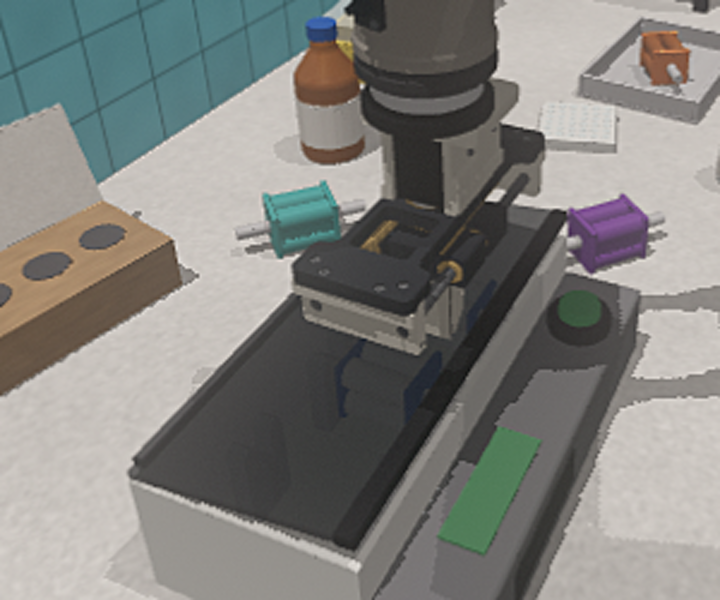

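The lid is down or nearly down, with its free edge running (345,530)→(560,215). I'll keep following it until contact force builds.

```bash
python3 -m pendant '[[[0,0,0.002],[0,0,0],0],[[0,0,0.004],[0,0,0],0],[[0,0,0.006],[0,0,0],0],[[0,0,0.006],[0,0,0],0]]'; python3 -m pendant '[[[0,0,0.0015],[0,0,0],0],[[0,0,0.003],[0,0,0],0],[[0,0,0.003],[0,0,0],0]]';  python3 -m pendant '[[[0,0,0.0015],[0,0,0],0],[[0,0,0.003],[0,0,0],0],[[0,0,0.003],[0,0,0],0]]'
```

```text
time: 26.02
tool_pos: [463.6, 253.5, 286.0]
tcp_rot: [3.142, -0.0, -3.123]
contact_force: [-0.4, -0.4, 0.6]
grip_width: 0.6
time: 26.27
tool_pos: [463.6, 253.5, 283.1]
tcp_rot: [3.142, -0.0, -3.123]
contact_force: [-0.4, 0.4, 0.5]
grip_width: 0.6
time: 26.52
tool_pos: [463.6, 253.5, 280.1]
tcp_rot: [3.142, -0.0, -3.123]
contact_force: [-0.9, 0.2, 0.4]
grip_width: 0.2
```

```bash
python3 -m pendant '[[[0,0,0.001],[0,0,0],0],[[0,0,0.002],[0,0,0],0],[[0,0,0.002],[0,0,0],0]]';  python3 -m pendant '[[[0,0,0.001],[0,0,0],0],[[0,0,0.002],[0,0,0],0],[[0,0,0.002],[0,0,0],0]]';python3 -m pendant '[[[0,0,0.0005],[0,0,0],0],[[0,0,0.001],[0,0,0],0],[[0,0,0.001],[0,0,0],0]]'
```

```text
time: 26.77
tool_pos: [463.6, 253.5, 278.3]
tcp_rot: [3.142, 0.0, -3.123]
contact_force: [-0.4, 0.1, 0.3]
grip_width: 0.7
time: 27.02
tool_pos: [463.5, 253.4, 278.1]
tcp_rot: [3.141, 0.001, -3.122]
contact_force: [-5.6, -2.0, 15.0]
grip_width: 0.4
time: 27.27
tool_pos: [463.4, 253.4, 278.0]
tcp_rot: [3.141, 0.002, -3.122]
contact_force: [-7.6, -4.1, 22.3]
grip_width: 0.6
```

The lid is bottomed: the tip is at z 100 (expected 100) and the force rises firmly. Next is the button.

```bash
python3 -m pendant '[[[0,0,-0.02],[0,0,0],0],[[0,0,-0.04],[0,0,0],0],[[0.02,-0.03,-0.04],[0,0,0],0],[[0.038,-0.06,-0.04],[0,0,0],0],[[0.055,-0.09,-0.04],[0,0,0],0],[[0.062,-0.1,-0.04],[0,0,0],0],[[0.062,-0.1,-0.04],[0,0,0],0],[[0.062,-0.1,-0.04],[0,0,0],0]]'; python3 go.py 401 152 94 -3.1226
python3 -c "
from h import *
np.set_printoptions(precision=1,suppress=True)
c=capture('top'); h=cv2.cvtColor(c['color'],cv2.COLOR_RGB2HSV)
c=snap('side','s9.png')
cv2.imwrite('pics/s9c.png',cv2.resize(c['color'][150:400,60:360],None,fx=2.4,fy=2.4,interpolation=2)[:,:,::-1])
h=cv2.cvtColor(c['color'],cv2.COLOR_RGB2HSV)
n,l,s,ce=cv2.connectedComponentsWithStats(cv2.inRange(h,(55,100,50),(80,255,255)))
for i in range(1,n):
    if s[i,4]>60 and s[i,0]>240: print(s[i],ce[i],[onz(c,[ce[i]],z)[0] for z in (66,70,74)])"
```

```text
time: 27.93
tool_pos: [404.0, 152.3, 315.8]
tcp_rot: [3.141, 0.002, -3.124]
contact_force: [-0.5, -0.1, 1.3]
grip_width: 0.3
shift [0.0031, -0.0003, 0.0635] turn [0.0006, 0.0015, -0.0016] dist 64.0
q [0.18, 0.28, 1.9, 0.0, 0.97, -1.41] pos [404.0, 152.3, 315.8] rot [3.141, 0.0015, -3.1242] F [-0.5, -0.1, 1.3] w 0.3 t 27.9333
[298 275  12   7  61] [304. 278.] [array([399.3, 138.4,  66. ]), array([397.9, 142.9,  70. ]), array([396.4, 147.4,  74. ])]
```

View pics/s9c.png

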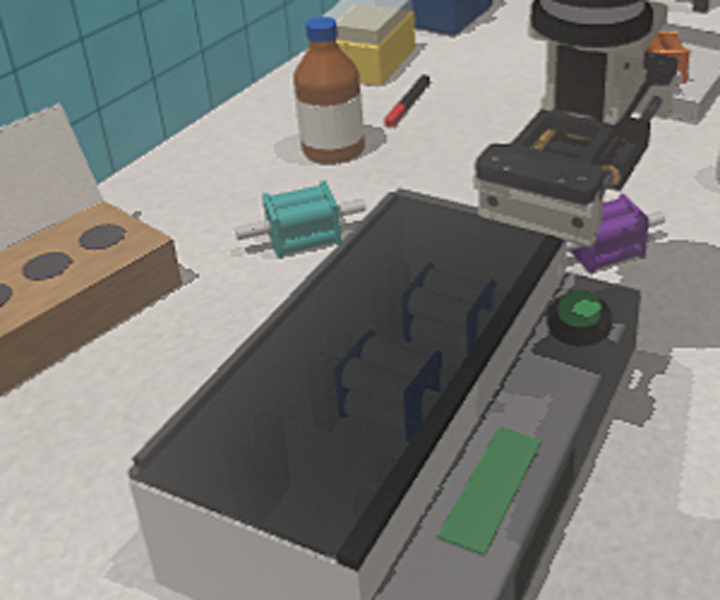

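The lid looks flat on the rim, with its edge running (345,550)→(560,240). The button at crop (580,308) is clear.

```bash
python3 -m pendant '[[[0.001,0,0.02],[0,0,0],0],[[0.001,0,0.04],[0,0,0],0],[[0.001,0,0.052],[0,0,0],0],[[0.001,0,0.056],[0,0,0],0],[[0.001,0,0.056],[0,0,0],0]]'; for i in 1 2; do python3 -m pendant '[[[0,0,0.0015],[0,0,0],0],[[0,0,0.003],[0,0,0],0],[[0,0,0.003],[0,0,0],0]]'; done
```

```text
time: 28.45
tool_pos: [402.8, 153.1, 258.6]
tcp_rot: [3.142, -0.002, -3.122]
contact_force: [-2.0, 0.2, 2.1]
grip_width: 0.4
time: 28.7
tool_pos: [402.8, 152.6, 256.9]
tcp_rot: [3.141, 0.002, -3.123]
contact_force: [-0.5, 2.3, 3.4]
grip_width: 0.6
time: 28.95
tool_pos: [402.9, 152.5, 254.2]
tcp_rot: [3.141, 0.002, -3.123]
contact_force: [-3.0, 2.6, 9.1]
grip_width: 0.6
```

```bash
for i in 1 2; do python3 -m pendant '[[[0,0,0.0005],[0,0,0],0],[[0,0,0.001],[0,0,0],0],[[0,0,0.001],[0,0,0],0]]'; done; python3 -c "
from h import *
c=snap('side','s10.png')
cv2.imwrite('pics/s10c.png',cv2.resize(c['color'][230:330,240:380],None,fx=5,fy=5,interpolation=2)[:,:,::-1])"
```

```text
time: 29.2
tool_pos: [402.8, 152.5, 254.0]
tcp_rot: [3.141, 0.003, -3.123]
contact_force: [-4.4, 2.5, 19.6]
grip_width: 0.6
time: 29.45
tool_pos: [402.8, 152.5, 253.7]
tcp_rot: [3.141, 0.003, -3.123]
contact_force: [-8.4, 1.8, 29.0]
grip_width: 0.5
```

View pics/s10c.png

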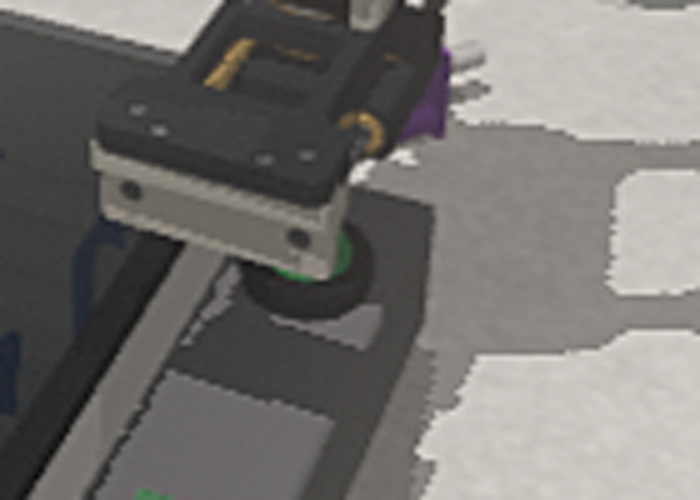

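The finger is on the button and it's at a hard stop at TCP z 254. I'll check the spring travel while backing off, to rule out having stopped on the bezel.

```bash
python3 -m pendant '[[[0,0,-0.002],[0,0,0],0],[[0,0,-0.003],[0,0,0],0],[[0,0,-0.003],[0,0,0],0]]'; for i in 1 2 3 4 ; do python3 -m pendant '[[[0,0,-0.0015],[0,0,0],0],[[0,0,-0.0015],[0,0,0],0]]' | grep -E 'pos|force'; done
```

```text
time: 29.75
tool_pos: [402.8, 152.4, 255.1]
tcp_rot: [3.141, 0.002, -3.123]
contact_force: [-0.3, 3.0, 3.9]
grip_width: 0.2
tool_pos: [402.9, 152.4, 256.2]
contact_force: [0.7, 3.1, 3.9]
tool_pos: [402.8, 152.3, 257.5]
contact_force: [1.7, 1.1, 3.2]
tool_pos: [402.6, 152.2, 258.9]
contact_force: [1.3, 0.3, 2.5]
tool_pos: [402.3, 152.2, 260.3]
contact_force: [0.6, 0.5, 2.0]
```

```bash
for i in 1 2; do python3 -m pendant '[[[0,0,-0.001],[0,0,0],0],[[0,0,-0.001],[0,0,0],0]]' | grep -E 'pos|force'; done; python3 -m pendant '[[[0,0,-0.03],[0,0,0],0],[[0,0,-0.07],[0,0,0],0],[[0,0,-0.1],[0,0,0],0],[[0.02,-0.03,-0.12],[0,0,0],0],[[0.03,-0.06,-0.12],[0,0,0],0],[[0.03,-0.1,-0.12],[0,0,0],0],[[0.03,-0.14,-0.12],[0,0,0],0],[[0.03,-0.14,-0.12],[0,0,0],0],[[0.03,-0.14,-0.12],[0,0,0],0]]'; python3 -c "
from h import *
a=snap('top','t11.png')['color'];b=snap('side','s11.png')['color']
np.set_printoptions(suppress=True)
cv2.imwrite('pics/f.png',np.hstack([cv2.resize(x,(400,300),interpolation=3) for x in(a,b)])[:,:,::-1])"
```

```text
tool_pos: [402.2, 152.2, 261.2]
contact_force: [-0.0, 0.9, 0.7]
tool_pos: [402.4, 152.3, 262.3]
contact_force: [-1.1, -0.4, 1.0]
time: 31.5
tool_pos: [375.1, 9.9, 382.4]
tcp_rot: [3.141, 0.0, -3.128]
contact_force: [0.0, 0.4, 0.1]
grip_width: 0.1
```

View pics/f.png

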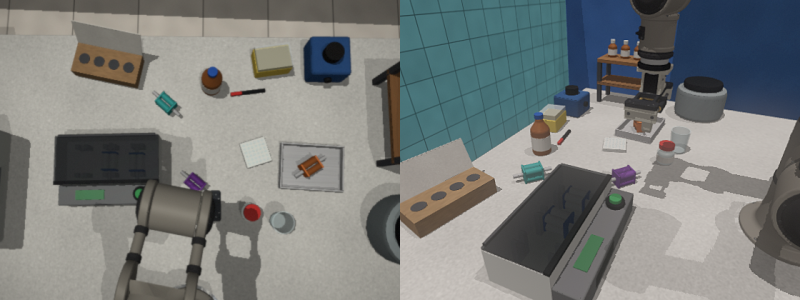

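The lid is closed, the orange cassette is in the tray, nothing else has been disturbed, and the arm is clear. Contact with the button lasted from z≈254 to 260.5, so the full 6 mm of travel was used.

```bash
python3 -c "
from plant import *
print(close_job())"
```

```text
the job is handed in; nothing more can be done
None
```

The job is done and handed in at about 31.5 s, well under the 210 s limit. I viewed 12 pictures.

- **Used cassette:** Only one was present. I took it from station 0 and laid it flat in the tray. Its measured centre was about (494, -389), and it shows inside the tray in the last pictures.
- **New cassettes:** Both went in, to stations 0 and 1. Each stopped at the height expected for a bottomed axle (tool z 214.5 against 215, and 216.9 against 217), with contact force rising there. The side view after release showed both sitting level.
- **Lid:** I guided it down along its arc, then pressed it until the force reached 22 N with the fingertip at z 100, where the closed top face should be. Contact force was near zero over the last part of the arc. I therefore can't rule out that the lid settled a little ahead of the fingers there, though a picture on the way showed it nearly closed.
- **Start button:** I pressed it to a hard stop at 29 N. Backing off, contact lasted about 6 mm or slightly more, which matches its full travel. It sprang back afterwards.
- **Rest of the bench:** In the last pictures the other objects look unmoved. Tool position readings varied by about 2 mm throughout. I noticed neither a slackened grip nor a knocked cassette.

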